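# Lift a frozen vial out of the cold block with the tongs

### The arm

A 7-joint arm with a two-finger parallel gripper is mounted at the origin on a cart in front of the work surface, level with it; the furniture and walls round the work are solid. World frame = base frame: x ahead of the robot, y to its left, z up, the work surface at z = 0. Lengths are in m, angles in rad, forces in N, time in s.
With the tool pointing down it reaches from about 0.4 to 0.9 m from the base axis. Payload 5.5 kg.
Tool frame: the origin (TCP) lies midway between the tips of the shut fingers; the grasp point (between the pads) lies 19 mm behind it; z points along the fingers, y is the line along which they close (so a half turn about z gives the same grasp; the last joint's range is limited). The gripper opens to 92 mm and grips with 3 to 60 N. Pads are 19 mm wide; open, the fingers measure 130 mm over their backs; the gripper's body (75 mm by 190 mm) begins 47 mm behind the grasp point.
Start: joints at [1.465, 0.501, -0.427, 1.55, 0.221, 1.138, -0.21], TCP at [0.234, -0.606, 0.227] pointing down, gripper open.
Joint ranges: [-2.88, 2.88], [-0.31, 2.03], [-1.54, 1.56], [0.2, 2.42], [-1.41, 4.55], [0.19, 2.02], [-2.57, 2.57]. Speed limits (rad/s): [2.57, 2.57, 3.14, 3.14, 3.14, 3.14, 3.14].

### API

Orientations are given as a rotation vector (axis times angle).
In Python, from station import * gives the robot as it stands.
- The arm moves only by the tool jog_arm, never from a script. Its argument "motion" is a list of rows, each an object with "fingers": the finger opening in mm, from 0 to 91.8; "travel": the shift along the tool's x, y, z in mm, a list of three; "turn": the turn about the tool's z in rad. In form: [{"fingers": fingers, "travel": [tx, ty, tz], "turn": turn}, ...]. A call has 1 to 8 rows; each row is the pose to reach, as a shift and turn from the pose commanded when the call began, along the tool's axes at that moment; what a row does not reach only later rows make up. A row lasts 1/8 s, in which the tool goes at most 62.5 mm and 10.7 degrees, less where a joint would pass 70% of its speed; a pose out of reach is approached as far as the arm can. A call with a gripper value outside its range is refused whole. The fingers move at their own pace and stop on an object; "force" is the grip in N (left out, the last holds). Time passes only in rows, so rows that repeat a pose let the fingers close. It gives the time, the measured TCP pose, the force, the opening and the grip force at its end, in the units of the state.
- get_obs(): the state, without advancing time (a new reading comes with each control period).
- grab_frame(name): name is "scene" or "top"; returns a dict with "color" (420x560x3 uint8, red, green, blue), "camera_matrix" (3x3 intrinsics, pixels), "R" (3x3) and "t" (3): a world point X has camera coordinates R X + t. Camera axes: x right, y down, z forward; pixel columns grow to the right and rows downward; lengths in m; the calibration is good to about 2 mm. A picture is of the moment at which its call begins. There is no depth.
- finish_job(): hands the job in; it is judged then, once.
Trained networks look in a picture, given as the dict that the camera call returned (one of the last four; its "shot" number tells which), for a name from the list of things; names that differ only in an ending like _2 or _b are one class to them, and where a whole thing is asked for, a point or a joint stands for the part that bears it (a point fixed in the world has none). Each returns a list of dicts, best first, with "score" (0 to 1); they miss things now and then, are a little off and sometimes report something else, mostly with a low value. They report only what shows in the picture. A call takes as long as a camera call.
- find_in(picture, name): "rect" ([left, top, right, bottom] in pixels, round what is visible of it).
The state is a dict: "clock": time; "joint_pos": joint angles; "qvel": joint speeds; "tau": joint torques, N m; "tcp_pos": TCP position; "eef_rot": TCP orientation; "ft_force": force on the tool from outside, world axes, zero at the start; "wrist_torque": the same for the moment, N m; "finger_gap": opening from 0.0 (shut) to 1.0 (fully open); "grasp_force": force on a finger pad.
Only numpy, scipy, OpenCV 4.12 (cv2) and the standard library are available. Lean on these libraries where they do the work, as an engineer would, in place of code of your own. Each camera call takes 0.05 s, during which the arm holds its last target. There are 200 camera calls.

### The job

Swing the clear hood of the cold block fully back on its hinge and let go of it, then pick up the sprung tongs lying on the bench. With the tongs, never touching it with the gripper itself, draw the one tall frozen vial out of the block, leaving the short pots in their wells, and finish while holding it: upright in the squeezed tongs, still, about a hand's breadth above the block, with nothing put down or let go.

Things in the scene. Friction and masses are not known exactly. Their poses are not given: they have to be found in the camera images.
- block: cold block fixed to the bench, drilled aluminium in a grey jacket, 110 (x) x 220 (y) x 30 mm high. Origin: centre of its underside; x points from its front to its hinge side, z up. Five wells at x = 0, y = -84, -42, 0, 42, 84 mm, 25 mm wide, 12 mm deep (floor 18 mm above the bench), the one at y = 42 empty, the vial and pots in the others in any order
- cover (a joint): hinge of the clear hood (110 x 220 mm, 64 mm high, 3 mm walls, 0.18 kg, standing on the block's top): 0 = shut, 1.57 = swung up and back by a right angle, 1.75 = stop; it may start a little ajar. Stiff: it takes 0.16 N m of friction plus the hood's weight, and the hood stays wherever it is left; swung back, it and its bar stand up to 0.19 m above the bench behind the block
- cover_hinge (a point): middle of the hood's hinge line, at the top far edge of the block (block frame x = 55 mm, z = 30 mm); the line runs along the block's y. Shares the hood's axes
- cover_bar (a point): middle of the bar handle on the hood's front: round steel bar 11 mm thick, 116 mm long, parallel to the hinge line, 40 mm off the face, posts 50 mm either side of its middle. With the hood shut it lies 150 mm in front of the hinge line and 42 mm above it (72 mm above the bench). Shares the hood's axes
- vial: the tall vial: a clear screw-cap vial with a dark cap, 22 mm in diameter, 66 mm tall, about 30 g, standing upright in a well with its top 84 mm above the bench. Origin: centre of its underside; z up its axis
- pot_1: short sample pot with a white ribbed cap, cap 26 mm in diameter, body 20 mm, 31 mm tall (top 49 mm above the bench), standing in a well. Origin: centre of its underside
- pot_2: short sample pot, the same but 27 mm tall (top 45 mm above the bench), in a well. Origin: centre of its underside
- pot_3: short sample pot, 31 mm tall like the first, in a well. Origin: centre of its underside
- tongs: steel tongs lying flat on the bench, 0.12 kg, 235 mm long, 20 mm high. Origin on the underside midway between the rubber grips; x along the middle line of the open tongs to the jaws, z up. Pivot at x = -100 mm; grips x = -30 to 30 mm, 56 mm over their outer faces when open (flaring 4 degrees each to the jaws), 42 mm and parallel when the jaws hold the vial. This body is the left arm
- tongs_grip (a point): point midway between the rubber grips, 10 mm above the tongs' underside; squeeze the grips here across the tongs' y
- tongs_jaws (a point): centre of the open jaws, 90 mm ahead of tongs_grip, 10 mm above the underside. Two V-shaped jaws, 20 mm high and 27 mm long in x, face each other across y, 39 mm clear between their lips when open (about 60 mm over their backs); they centre themselves on a round thing
- tongs_arm (a joint): how far the tongs are squeezed: 0 = sprung fully open, about 0.138 = jaws on the 22 mm vial, 0.19 = shut stop. The spring pushes the grips apart with 9 N when open and 13 N at the vial, which is enough to carry the tongs between fingers held at a fixed opening; squeezed with F newtons the jaws press with about 0.53 x (F - 13) N

How it is judged:
On the way, in this order (a step that is already met when the one before it is completed fails the run):
1. the hood is swung back and left standing open (value of joint cover above 1.3 rad and contact force between the fingers and block below 0.2 N), for 0.2 s.
2. the tongs are picked up off the bench in the gripper (height (world z) of tongs above 0.02 m and contact force between the fingers and tongs above 1 N), for 0.2 s.
3. the vial is out of its well in the jaws of the tongs (z of vial in the frame of block above 0.034 m and contact force between tongs and vial above 0.8 N), for 0.2 s.
At the end, for the whole second after the job is handed in: Held still: vial underside over 38 mm above the block's top, pressed over 0.8 N by the jaws, within 20 degrees of upright, touching neither fingers nor block; tongs held in the fingers, clear of the block; hood open beyond 1.3 rad; the pots in their wells (none moved 20 mm) (z of vial in the frame of block above 0.068 m and contact force between tongs and vial above 0.8 N and contact force between the fingers and tongs above 2 N and contact force between each of the fingers, block and vial below 0.1 N and contact force between block and tongs below 0.1 N and angle between vial's own z axis and vertical below 0.35 rad and linear speed of vial below 0.03 m/s and value of joint cover above 1.3 rad and z of each of pot_1, pot_2, pot_3 in the frame of block below 0.024 m); the arm keeps its last pose, push and grip.
It fails at once if the gripper or arm touches the vial (contact force between any of the fingers, the arm and vial above 0.5 N).
It fails at once if a pot is pulled out or thrown over (distance of any of pot_1, pot_2, pot_3 from where it was at the start of the episode above 0.02 m).
It also fails if it takes over 58 s, if anything falls off the work surface, if the arm or the gripper's body presses on something with over 40 N, if the wrist force passes 120 N, or if a joint passes its speed limit or range.

## Working session

There is one attempt and no reset: what is moved stays moved. The work goes in short steps, Python scripts to look and compute and a tool call to move; the robot and the scene stay as the last step left them, time stands still between calls to the robot, and variables do not carry over. Pictures are saved under pics/ and viewed, at most 12 in all, crops included, and the job is handed in when it is done.

Besides the shell and the picture viewer there is one more tool, called after ">>>" by a JSON object that holds its "fn" and its "kwargs". jog_arm: Moves the arm, as the interface text tells. Its arguments: {"type":"object","properties":{"motion":{"type":"array","items":{"type":"object","properties":{"fingers":{"type":"number"},"travel":{"type":"array","items":{"type":"number"}},"turn":{"type":"number"}}}},"force":{"type":"number"}},"required":["motion"]}

```bash
mkdir -p pics
cat > h.py <<'E'
from station import *
import numpy as np, cv2
from scipy.spatial.transform import Rotation as Ro
def ray(f,u,v):
    K=np.array(f["camera_matrix"]);R=np.array(f["R"]);t=np.array(f["t"])
    d=R.T@np.linalg.solve(K,[u,v,1]);return -R.T@t,d
def atz(f,u,v,z):
    c,d=ray(f,u,v);return c+d*(z-c[2])/d[2]
def proj(f,X):
    p=np.array(f["R"])@np.array(X)+np.array(f["t"]);p=np.array(f["camera_matrix"])@p;return p[:2]/p[2]
def tri(l):
    A=np.zeros((3,3));b=np.zeros(3)
    for f,u,v in l:
        c,d=ray(f,u,v);d/=np.linalg.norm(d);P=np.eye(3)-np.outer(d,d);A+=P;b+=P@c
    return np.linalg.solve(A,b)
def save(f,n,s=None):
    cv2.imwrite("pics/"+n,cv2.cvtColor(f["color"],cv2.COLOR_RGB2BGR))
E
python3 - <<'E'
from h import *
a=grab_frame("scene");b=grab_frame("top");save(a,"s1.png");save(b,"t1.png")
for f,n in((a,"scene"),(b,"top")):
    print(n,-np.array(f["R"]).T@f["t"], f["camera_matrix"][0][0])
    for k in("block","cover_bar","vial","pot_1","tongs","tongs_grip","tongs_jaws"):
        print(k,[(np.round(r["rect"]).tolist(),round(r["score"],2)) for r in find_in(f,k)[:4]])
o=get_obs();print(o["tcp_pos"],o["eef_rot"],Ro.from_rotvec(o["eef_rot"]).as_matrix().round(3),o["clock"],o["ft_force"])
E
```

```text
scene [-0.01529926  0.70483242  0.91939838] 542.1882076908187
block []
cover_bar [([180.0, 187.0, 289.0, 289.0], 0.78)]
vial []
pot_1 []
tongs [([323.0, 147.0, 403.0, 194.0], 0.66)]
tongs_grip [([322.0, 146.0, 404.0, 194.0], 0.94)]
tongs_jaws [([319.0, 149.0, 400.0, 191.0], 0.64)]
top [0.30472761 0.02278204 1.33093797] 535.4300570910183
block [([165.0, 169.0, 265.0, 248.0], 0.96)]
cover_bar [([163.0, 172.0, 261.0, 247.0], 0.83)]
vial []
pot_1 []
tongs [([364.0, 188.0, 393.0, 274.0], 0.6)]
tongs_grip []
tongs_jaws [([368.0, 187.0, 395.0, 274.0], 0.89)]
[ 0.23432015 -0.60630638  0.22678247] [3.08827713e+00 5.75923701e-01 3.56816015e-05] [[ 0.933  0.36   0.   ]
 [ 0.36  -0.933 -0.   ]
 [ 0.     0.    -1.   ]] 0.8 [ 0.04779647 -0.99172228  0.95787479]
```

Run:
```python
import cv2
t=cv2.imread("pics/t1.png")[150:300,150:410]
s=cv2.imread("pics/s1.png")[130:310,160:430]
cv2.imwrite("pics/t1c.png",cv2.resize(t,None,fx=3,fy=3,interpolation=2))
cv2.imwrite("pics/s1c.png",cv2.resize(s,None,fx=2.9,fy=2.9,interpolation=2))
```

```text
(no output)
```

View pics/t1c.png

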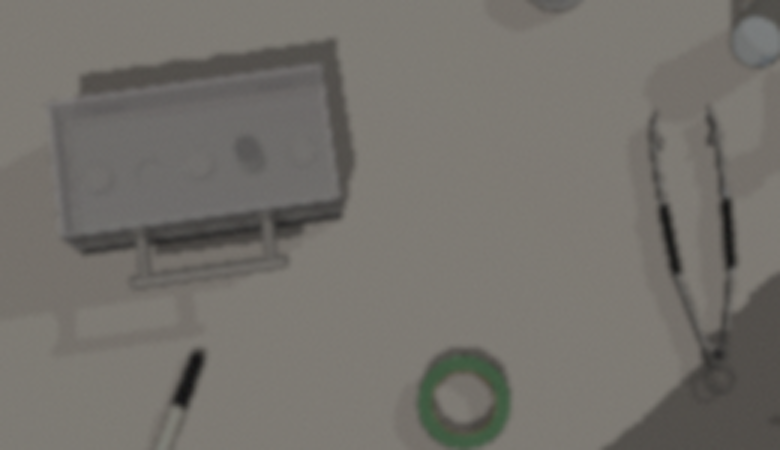

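View pics/s1c.png

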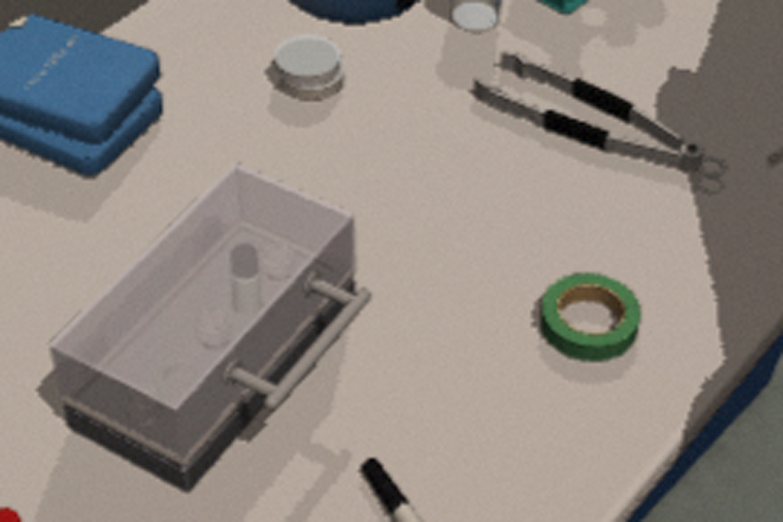

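Both views show the vial (dark cap, top-crop (248,152)) in the second well from the right, and the empty well second from the left. The bar runs (133,283)-(287,261) in the top crop and (270,402)-(368,294) in the scene crop. The tongs lie to the right with their jaws pointing away from the robot, the pivot at top-crop (715,352) and jaw lips at (655,112) and (711,112).

Run:
```python
from h import *
a=grab_frame("scene");b=grab_frame("top")
T=lambda x,y:(b,x/3+150-.33,y/3+150-.33); S=lambda x,y:(a,x/2.9+160-.33,y/2.9+130-.33)
L=tri([T(133,283),S(270,402)]);R=tri([T(287,261),S(368,294)])
print("bar L R",L.round(4),R.round(4),"mid",((L+R)/2).round(4),np.linalg.norm(L-R))
d=L-R;print("bar yaw",np.arctan2(-d[0],d[1]))
c=[atz(*T(*p),.094)[:2] for p in((52,103),(323,66),(342,203),(66,240))]
print("hood top",np.round(c,4).tolist(),"mean",np.mean(c,0), [np.linalg.norm(c[i]-c[(i+1)%4]).round(4) for i in range(4)])
print("vial top",tri([T(242,142),S(245,250)]),atz(*T(242,142),.084))
for n,p,q in(("jawL",(655,112),(475,88)),("jawR",(711,112),(503,62)),("piv",(716,350),(692,155)),("gL",(670,239),(575,127)),("gR",(729,234),(602,98))):
    print(n,tri([T(*p),S(*q)]).round(4),atz(*T(*p),.012).round(4),atz(*S(*q),.012).round(4))
```

```text
bar L R [0.4569 0.2186 0.0798] [0.4707 0.0974 0.0773] mid [0.4638 0.158  0.0785] 0.12207969444746353
bar yaw 0.11308073408400571
hood top [[0.5992, 0.2803], [0.624, 0.066], [0.5137, 0.0531], [0.4897, 0.2683]] mean [0.55663893 0.16692395] [np.float64(0.2157), np.float64(0.1111), np.float64(0.2165), np.float64(0.1102)]
vial top [0.56310768 0.12989862 0.08959101] [0.56625245 0.13158899 0.084     ]
jawL [ 0.5977 -0.2116  0.0064] [ 0.5987 -0.2094  0.012 ] [ 0.5916 -0.2068  0.012 ]
jawR [ 0.5978 -0.258   0.007 ] [ 0.5975 -0.2565  0.012 ] [ 0.5937 -0.2531  0.012 ]
piv [ 0.3955 -0.2498  0.0138] [ 0.3978 -0.2491  0.012 ] [ 0.3941 -0.2527  0.012 ]
gL [ 0.4902 -0.2156  0.0157] [ 0.4906 -0.2163  0.012 ] [ 0.4923 -0.2194  0.012 ]
gR [ 0.4936 -0.2647  0.0148] [ 0.4936 -0.2655  0.012 ] [ 0.4955 -0.2676  0.012 ]
```

>>> {"fn": "jog_arm", "kwargs": {"motion": [{"fingers": 28, "travel": [50, -43, 0], "turn": -0.11}, {"fingers": 28, "travel": [92, -80, 0], "turn": -0.22}, {"fingers": 28, "travel": [139, -120, 0], "turn": -0.33}, {"fingers": 28, "travel": [185, -160, 0], "turn": -0.44}, {"fingers": 28, "travel": [232, -200, 0], "turn": -0.55}, {"fingers": 28, "travel": [278, -240, 0], "turn": -0.66}, {"fingers": 28, "travel": [324, -280, 0], "turn": -0.77}, {"fingers": 28, "travel": [348, -301, 0], "turn": -0.85}], "force": 20}}

```text
clock: 1.9
tcp_pos: [0.452, -0.1965, 0.2274]
eef_rot: [2.569, 1.807, 0.002]
ft_force: [0.7, 0.2, 0.5]
finger_gap: 0.305
grasp_force: 0.0
```

```bash
cat > rel.py <<'E'
# usage: rel.py x y z yaw_of_tool_y  -> travel mm and turn from measured pose
import sys
from h import *
o=get_obs();M=Ro.from_rotvec(o["eef_rot"]).as_matrix()
x=[float(v) for v in sys.argv[1:5]]
d=M.T@(np.array(x[:3])-o["tcp_pos"])
w=x[3]-np.arctan2(M[1,1],M[0,1]);w=(w+np.pi)%(2*np.pi)-np.pi
print("travel",(d*1000).round(1),"turn",round(-w,3),"alt",round(-w-np.sign(-w)*np.pi,3))
print(o["tcp_pos"].round(4),o["joint_pos"],o["clock"],o["finger_gap"],o["ft_force"].round(1),o["grasp_force"],"tilt",M[2,2])
E
python3 rel.py .4635 .157 .06 .113
```

```text
travel [ 336.5 -108.8  167.3] turn -0.458 alt 2.684
[ 0.452  -0.1965  0.2274] [ 1.05858947  0.27311708 -0.81284462  1.9275062   0.22967817  1.03424548
 -0.19864929] 1.9 0.3054872927567539 [0.7 0.2 0.5] 0.0 tilt -0.9999990691955656
```

>>> {"fn": "jog_arm", "kwargs": {"motion": [{"fingers": 28, "travel": [57, -18, 0], "turn": -0.08}, {"fingers": 28, "travel": [114, -36, 0], "turn": -0.16}, {"fingers": 28, "travel": [171, -54, 20], "turn": -0.24}, {"fingers": 28, "travel": [228, -72, 40], "turn": -0.32}, {"fingers": 28, "travel": [285, -90, 60], "turn": -0.4}, {"fingers": 28, "travel": [336, -109, 80], "turn": -0.458}, {"fingers": 28, "travel": [336, -109, 97], "turn": -0.458}, {"fingers": 28, "travel": [336, -109, 97], "turn": -0.458}]}}

```text
clock: 2.9
tcp_pos: [0.4628, 0.1524, 0.1286]
eef_rot: [-2.099, -2.336, 0.004]
ft_force: [-0.1, -0.5, -0.6]
finger_gap: 0.304
grasp_force: 0.0
```

```bash
python3 rel.py .4635 .157 .06 .113
python3 - <<'E'
from h import *
a=grab_frame("scene")
cv2.imwrite("pics/s2.png",cv2.resize(cv2.cvtColor(a["color"],cv2.COLOR_RGB2BGR)[150:320,140:340],None,fx=3,fy=3,interpolation=2))
E
```

```text
travel [ 4.5  1.3 68.6] turn -0.006 alt 3.135
[0.4628 0.1524 0.1286] [ 0.38281887  0.47330733 -0.92099807  2.02361672  0.48874821  0.88235047
 -0.70144301] 2.9 0.30433254043421204 [-0.1 -0.5 -0.6] 0.0 tilt -0.999995559644175
```

View pics/s2.png

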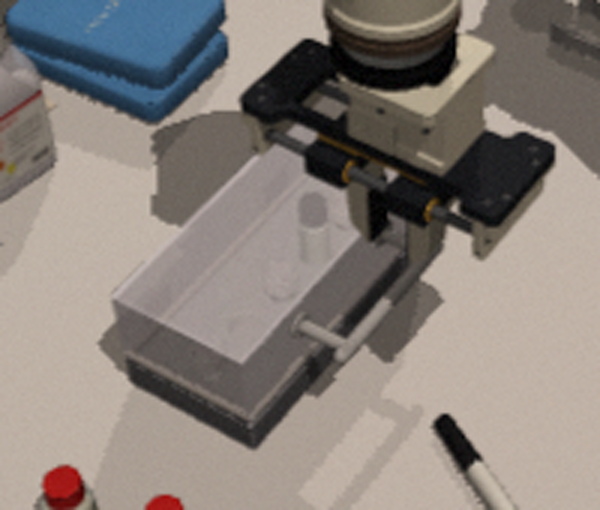

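The fingers sit above the bar, one on each side of its line (about (390,240) in the crop). I'll descend and close.

>>> {"fn": "jog_arm", "kwargs": {"motion": [{"fingers": 28, "travel": [4, 1, 20], "turn": 0}, {"fingers": 28, "travel": [4, 1, 40], "turn": 0}, {"fingers": 28, "travel": [4, 1, 60], "turn": 0}, {"fingers": 28, "travel": [4, 1, 71], "turn": 0}, {"fingers": 0, "travel": [4, 1, 71], "turn": 0}, {"fingers": 0, "travel": [4, 1, 71], "turn": 0}, {"fingers": 0, "travel": [4, 1, 71], "turn": 0}, {"fingers": 0, "travel": [4, 1, 71], "turn": 0}]}}

```text
clock: 3.95
tcp_pos: [0.4649, 0.1573, 0.0592]
eef_rot: [2.1, 2.336, 0.002]
ft_force: [0.5, 0.5, 0.3]
finger_gap: 0.115
grasp_force: 20.0
```

Run:
```python
from h import *
o=get_obs();print(o["tcp_pos"],o["finger_gap"]*91.8,o["ft_force"],o["grasp_force"])
# arc: bar at radius .1558, hinge from block estimate
p=o["tcp_pos"]+[0,0,-(-.019)];
M=Ro.from_rotvec(o["eef_rot"]).as_matrix();y=M[:,1]
H=np.array([.6113,.1731,.03]);r=p-H;print("rel hinge: along",r@y,"z",r[2],np.hypot(r@y,r[2]))
s0=.1558;a0=np.arctan2(.042,.150);z=min(r[2],.05);a1=np.arcsin(z/s0);print("theta0",a1-a0)
for t in np.linspace(a1,a0+1.62,17):print(round(t-a0,2),"ty %.0f tz %.0f"%(1000*(-s0*np.cos(t)+s0*np.cos(a1)),-1000*(s0*np.sin(t)-s0*np.sin(a1))))
```

```text
[0.4649392  0.15733907 0.05918883] 10.559569833620841 [0.52016264 0.51017073 0.3443477 ] 19.99707520008087
rel hinge: along -0.14715271011283537 z 0.0481888278424662 0.1548421235400206
theta0 0.04144738938618209
0.04 ty 0 tz -0
0.14 ty 5 tz -14
0.24 ty 12 tz -28
0.34 ty 20 tz -41
0.44 ty 30 tz -53
0.53 ty 40 tz -64
0.63 ty 52 tz -74
0.73 ty 65 tz -83
0.83 ty 78 tz -91
0.93 ty 92 tz -97
1.03 ty 107 tz -102
1.13 ty 122 tz -105
1.23 ty 137 tz -107
1.32 ty 152 tz -108
1.42 ty 168 tz -106
1.52 ty 183 tz -104
1.62 ty 197 tz -100
```

>>> {"fn": "jog_arm", "kwargs": {"motion": [{"fingers": 0, "travel": [0, 5, -14], "turn": 0}, {"fingers": 0, "travel": [0, 12, -28], "turn": 0}, {"fingers": 0, "travel": [0, 20, -41], "turn": 0}, {"fingers": 0, "travel": [0, 30, -53], "turn": 0}, {"fingers": 0, "travel": [0, 40, -64], "turn": 0}, {"fingers": 0, "travel": [0, 52, -74], "turn": 0}, {"fingers": 0, "travel": [0, 65, -83], "turn": 0}, {"fingers": 0, "travel": [0, 78, -91], "turn": 0}]}}

```text
clock: 4.95
tcp_pos: [0.5399, 0.1661, 0.1519]
eef_rot: [-2.097, -2.336, 0.006]
ft_force: [-8.9, 0.8, 9.0]
finger_gap: 0.113
grasp_force: 20.0
```

>>> {"fn": "jog_arm", "kwargs": {"motion": [{"fingers": 0, "travel": [0, 14, -6], "turn": 0}, {"fingers": 0, "travel": [0, 29, -11], "turn": 0}, {"fingers": 0, "travel": [0, 44, -14], "turn": 0}, {"fingers": 0, "travel": [0, 59, -16], "turn": 0}, {"fingers": 0, "travel": [0, 74, -17], "turn": 0}, {"fingers": 0, "travel": [0, 90, -15], "turn": 0}, {"fingers": 0, "travel": [0, 105, -13], "turn": 0}, {"fingers": 0, "travel": [0, 119, -9], "turn": 0}]}}

```text
clock: 5.95
tcp_pos: [0.6612, 0.1797, 0.1602]
eef_rot: [-2.099, -2.336, -0.004]
ft_force: [-1.3, 5.1, 1.8]
finger_gap: 0.107
grasp_force: 20.0
```

>>> {"fn": "jog_arm", "kwargs": {"motion": [{"fingers": 0, "travel": [0, 0, 0], "turn": 0}, {"fingers": 30, "travel": [0, 0, 0], "turn": 0}, {"fingers": 30, "travel": [0, 0, 0], "turn": 0}, {"fingers": 30, "travel": [0, 0, -20], "turn": 0}, {"fingers": 30, "travel": [0, 0, -40], "turn": 0}, {"fingers": 30, "travel": [0, 0, -60], "turn": 0}]}}

```text
clock: 6.7
tcp_pos: [0.6609, 0.178, 0.2213]
eef_rot: [2.1, 2.335, 0.002]
ft_force: [-0.4, 0.3, 0.0]
finger_gap: 0.325
grasp_force: 0.0
```

```bash
python3 rel.py .494 -.241 .2 0.03
python3 - <<'E'
from h import *
a=grab_frame("scene")
cv2.imwrite("pics/s3.png",cv2.resize(cv2.cvtColor(a["color"],cv2.COLOR_RGB2BGR)[100:340,100:420],None,fx=2.4,fy=2.4,interpolation=2))
E
```

```text
travel [-399.  -210.3   20.8] turn 0.076 alt -3.066
[0.6609 0.178  0.2213] [ 0.24031685  0.67988706 -0.85481134  1.45119357  0.5245982   1.24668711
 -0.56447585] 6.7 0.3246739555149813 [-0.4  0.3  0. ] 0.0 tilt -0.9999983309762536
```

View pics/s3.png

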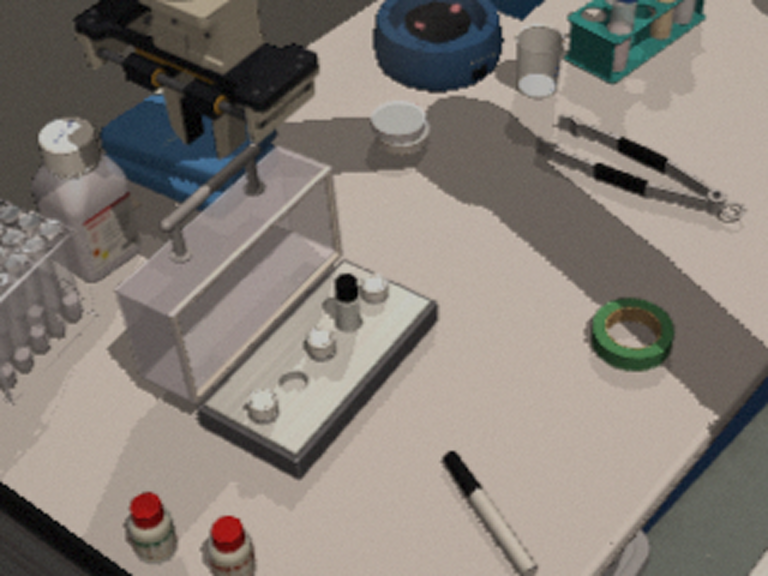

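The hood stands fully open behind the block. The vial's black cap is at crop (346,285), clearly visible. Next, the tongs.

>>> {"fn": "jog_arm", "kwargs": {"motion": [{"fingers": 60, "travel": [-50, -26, 0], "turn": 0.17}, {"fingers": 90, "travel": [-100, -53, 0], "turn": 0.35}, {"fingers": 90, "travel": [-150, -79, 0], "turn": 0.53}, {"fingers": 90, "travel": [-200, -105, 0], "turn": 0.71}, {"fingers": 90, "travel": [-250, -131, 10], "turn": 0.89}, {"fingers": 90, "travel": [-300, -158, 20], "turn": 1.07}, {"fingers": 90, "travel": [-350, -184, 20], "turn": 1.25}, {"fingers": 90, "travel": [-400, -210, 20], "turn": 1.43}]}}

```text
clock: 7.75
tcp_pos: [0.4934, -0.2437, 0.1997]
eef_rot: [3.118, 0.378, 0.002]
ft_force: [0.4, 0.1, 0.4]
finger_gap: 0.981
grasp_force: 0.0
```

```bash
python3 rel.py .494 -.2425 .1 -1.491
python3 - <<'E'
from h import *
a=grab_frame("scene");b=grab_frame("top")
np.save("ts.npy",[a,b],allow_pickle=True)
for f in(a,b):
    for k in("block","vial","pot_1","tongs"):
        print(k,[(np.round(r["rect"],1).tolist(),round(r["score"],2)) for r in find_in(f,k)[:4]])
A=lambda f,y0,y1,x0,x1,s:cv2.resize(cv2.cvtColor(f["color"],cv2.COLOR_RGB2BGR)[y0:y1,x0:x1],None,fx=s,fy=s,interpolation=2)
cv2.imwrite("pics/c4.png",np.vstack([A(a,190,310,130,290,4)[:,:640][:290*2],])[:600])
top=A(b,150,270,150,290,4);cv2.imwrite("pics/c5.png",top)
E
```

```text
travel [ 0.8 -1.2 99.7] turn 0.161 alt -2.98
[ 0.4934 -0.2437  0.1997] [ 0.85333409  0.36913619 -0.54640681  1.82941622  0.22468127  1.00304899
 -1.11417556] 7.75 0.9805516126691364 [0.4 0.1 0.4] 0.0 tilt -0.9999988556795198
block [([145.2, 160.3, 282.5, 300.0], 0.6)]
vial [([237.8, 212.5, 251.3, 236.4], 0.56)]
pot_1 [([201.6, 258.7, 215.5, 278.1], 0.7), ([249.2, 210.9, 262.7, 228.5], 0.64)]
tongs [([324.2, 149.2, 402.9, 191.2], 0.67), ([202.4, 256.7, 215.4, 277.7], 0.59)]
block [([159.9, 135.9, 264.6, 237.1], 0.92)]
vial [([230.1, 194.4, 236.9, 204.3], 0.56)]
pot_1 [([245.3, 194.9, 257.8, 209.0], 0.55), ([173.6, 200.6, 188.8, 212.9], 0.47)]
tongs [([363.5, 185.5, 396.5, 272.4], 0.72), ([244.0, 196.5, 260.3, 208.6], 0.53)]
```

View pics/c4.png

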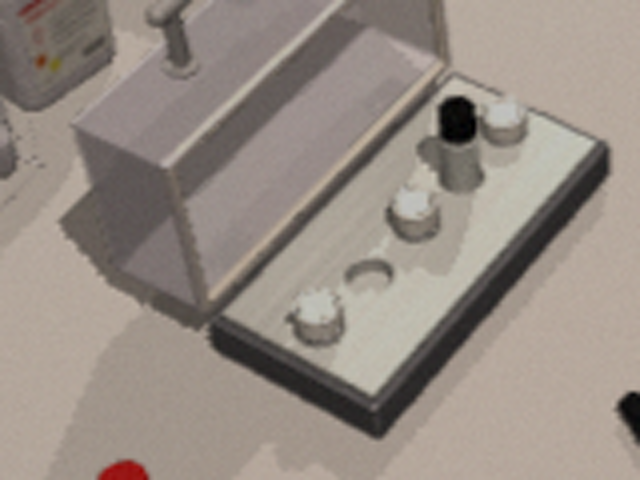

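View pics/c5.png

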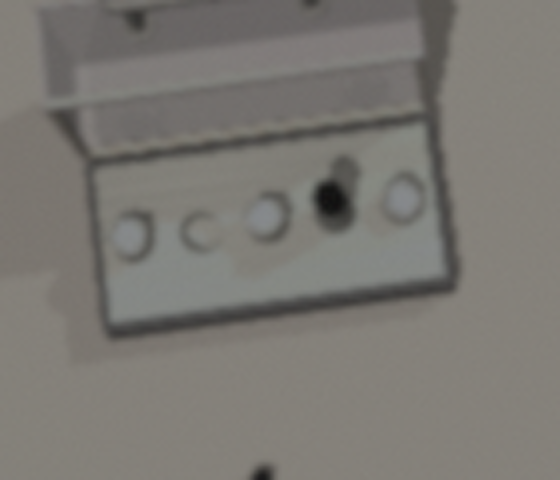

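The block is open and all five wells show. The vial cap is at (331,199) in the top crop and (458,108) in the scene crop, and the pots are at (131,236), (268,216) and (404,195) in the top crop. I'll work out the vial pose, then lower onto the tongs.

Run:
```python
from h import *
a,b=np.load("ts.npy",allow_pickle=True)
T=lambda x,y:(b,x/4+150-.37,y/4+150-.37); S=lambda x,y:(a,x/4+130-.37,y/4+190-.37)
print("vial",tri([T(331,199),S(458,108)]),atz(*T(331,199),.084),atz(*S(458,108),.084))
c=np.array([atz(*T(*p),.03)[:2] for p in((92,163),(430,118),(455,285),(110,332))])
print(c.round(4).tolist(),c.mean(0))
p=[atz(*T(*q),.047)[:2] for q in((131,236),(268,216),(404,195))]
d=p[0]-p[2];yaw=np.arctan2(-d[0],d[1]);print(np.round(p,4),"yaw",yaw,"vial by wells",np.mean(p,0)-.042*d/np.linalg.norm(d))
d=c[0]-c[1]+c[3]-c[2];print("yaw edges",np.arctan2(-d[0],d[1]))
```

```text
vial [0.56118709 0.12735038 0.0853022 ] [0.56037472 0.12679214 0.084     ] [0.56329705 0.12691175 0.084     ]
[[0.5978, 0.2795], [0.6214, 0.0691], [0.5156, 0.0556], [0.4916, 0.2676]] [0.55662677 0.16792101]
[[0.5479 0.252 ]
 [0.5583 0.1684]
 [0.5694 0.0852]] yaw 0.12799072786325938 vial by wells [0.56389296 0.12688866]
yaw edges 0.11234193748423575
```

>>> {"fn": "jog_arm", "kwargs": {"motion": [{"fingers": 90, "travel": [1, -1, 30], "turn": 0.16}, {"fingers": 90, "travel": [1, -1, 70], "turn": 0.16}, {"fingers": 90, "travel": [1, -1, 110], "turn": 0.16}, {"fingers": 90, "travel": [1, -1, 150], "turn": 0.16}, {"fingers": 90, "travel": [1, -1, 175], "turn": 0.16}, {"fingers": 90, "travel": [1, -1, 190], "turn": 0.16}, {"fingers": 90, "travel": [1, -1, 195], "turn": 0.16}]}}

```text
clock: 9.12
tcp_pos: [0.4947, -0.2403, 0.0032]
eef_rot: [-3.138, -0.138, 0.001]
ft_force: [-0.3, -0.9, 0.1]
finger_gap: 0.981
grasp_force: 0.0
```

```bash
python3 rel.py .494 -.2425 .004 -1.491
```

```text
travel [-0.9  2.2 -0.8] turn 0.008 alt -3.134
[ 0.4947 -0.2403  0.0032] [ 0.71393096  0.64973102 -0.39263013  1.93581568  0.40114633  0.6334654
 -1.41714281] 9.125 0.9810307249305555 [-0.3 -0.9  0.1] 0.0 tilt -0.9999996420565784
```

Keeping this grasp would bring joint 7 close to its limit at the block, so I'll flip it half a turn first.

>>> {"fn": "jog_arm", "kwargs": {"motion": [{"fingers": 90, "travel": [0, 0, -50], "turn": 0}, {"fingers": 90, "travel": [0, 0, -80], "turn": -0.18}, {"fingers": 90, "travel": [0, 0, -80], "turn": -0.36}, {"fingers": 90, "travel": [0, 0, -80], "turn": -0.54}, {"fingers": 90, "travel": [0, 0, -80], "turn": -0.72}, {"fingers": 90, "travel": [0, 0, -80], "turn": -0.9}, {"fingers": 90, "travel": [0, 0, -80], "turn": -1.08}, {"fingers": 90, "travel": [0, 0, -80], "turn": -1.26}]}}

```text
clock: 10.12
tcp_pos: [0.4954, -0.2414, 0.085]
eef_rot: [2.448, 1.965, 0.001]
ft_force: [-0.5, -0.7, -0.8]
finger_gap: 0.98
grasp_force: 0.0
```

>>> {"fn": "jog_arm", "kwargs": {"motion": [{"fingers": 90, "travel": [0, 0, 0], "turn": -0.18}, {"fingers": 90, "travel": [0, 0, 0], "turn": -0.36}, {"fingers": 90, "travel": [0, 0, 0], "turn": -0.54}, {"fingers": 90, "travel": [0, 0, 0], "turn": -0.72}, {"fingers": 90, "travel": [0, 0, 0], "turn": -0.9}, {"fingers": 90, "travel": [0, 0, 0], "turn": -1.08}, {"fingers": 90, "travel": [0, 0, 0], "turn": -1.26}, {"fingers": 90, "travel": [0, 0, 0], "turn": -1.44}]}}

```text
clock: 11.12
tcp_pos: [0.4952, -0.2417, 0.0849]
eef_rot: [0.546, 3.092, -0.003]
ft_force: [0.1, 0.0, -0.8]
finger_gap: 0.981
grasp_force: 0.0
```

```bash
python3 rel.py .494 -.2425 .004 1.651
```

```text
travel [ 1.  -1.1 80.9] turn -0.43 alt 2.712
[ 0.4952 -0.2417  0.0849] [ 1.19129311  0.75994325 -1.0692195   1.89840515  0.80844006  0.99144938
  0.97032325] 11.125 0.981010550413055 [ 0.1  0.  -0.8] 0.0 tilt -0.9999974810655379
```

>>> {"fn": "jog_arm", "kwargs": {"motion": [{"fingers": 90, "travel": [1, -1, 10], "turn": -0.18}, {"fingers": 90, "travel": [1, -1, 20], "turn": -0.36}, {"fingers": 90, "travel": [1, -1, 50], "turn": -0.43}, {"fingers": 90, "travel": [1, -1, 72], "turn": -0.43}, {"fingers": 90, "travel": [1, -1, 81], "turn": -0.43}, {"fingers": 70, "travel": [1, -1, 81], "turn": -0.43}, {"fingers": 54, "travel": [1, -1, 81], "turn": -0.43}, {"fingers": 54, "travel": [1, -1, 81], "turn": -0.43}], "force": 35}}

```text
clock: 12.12
tcp_pos: [0.494, -0.2417, 0.0035]
eef_rot: [-0.118, 3.138, -0.001]
ft_force: [0.7, 0.3, -0.4]
finger_gap: 0.703
grasp_force: 0.0
```

>>> {"fn": "jog_arm", "kwargs": {"motion": [{"fingers": 54, "travel": [0, 0, 0], "turn": 0}, {"fingers": 54, "travel": [0, 0, 0], "turn": 0}, {"fingers": 54, "travel": [0, 0, 0], "turn": 0}]}}

```text
clock: 12.5
tcp_pos: [0.4939, -0.2415, 0.0033]
eef_rot: [-0.118, 3.138, -0.0]
ft_force: [-0.5, 0.9, 6.0]
finger_gap: 0.595
grasp_force: 10.8
```

```bash
python3 rel.py .494 -.2425 .004 1.651
```

```text
travel [ 0.  -1.  -0.7] turn -0.005 alt 3.137
[ 0.4939 -0.2415  0.0033] [ 1.163756    0.91559425 -1.02951421  1.92393443  1.00699083  0.9338092
  1.26392465] 12.5 0.5949896115729929 [-0.5  0.9  6. ] 10.765888300302322 tilt -0.9999994011210951
```

>>> {"fn": "jog_arm", "kwargs": {"motion": [{"fingers": 54, "travel": [0, 0, -8], "turn": 0}, {"fingers": 54, "travel": [0, 0, -20], "turn": 0}, {"fingers": 54, "travel": [0, 0, -40], "turn": 0}, {"fingers": 54, "travel": [0, 0, -65], "turn": 0}, {"fingers": 54, "travel": [0, 0, -90], "turn": 0}, {"fingers": 54, "travel": [0, 0, -110], "turn": 0}, {"fingers": 54, "travel": [0, 0, -120], "turn": 0}, {"fingers": 54, "travel": [0, 0, -120], "turn": 0}]}}

```text
clock: 13.5
tcp_pos: [0.4936, -0.2418, 0.1233]
eef_rot: [-0.118, 3.139, -0.001]
ft_force: [-0.5, 0.1, -0.9]
finger_gap: 0.585
grasp_force: 8.9
```

```bash
python3 rel.py .455 .1145 .125 1.689
python3 - <<'E'
from h import *
a=grab_frame("scene");b=grab_frame("top");np.save("ts2.npy",[a,b],allow_pickle=True)
A=lambda f,y0,y1,x0,x1,s:cv2.resize(cv2.cvtColor(f["color"],cv2.COLOR_RGB2BGR)[y0:y1,x0:x1],None,fx=s,fy=s,interpolation=2)
o=get_obs();p=np.array(o["tcp_pos"])
print(proj(a,p),proj(b,p),proj(a,p+[.09,.007,0]),proj(b,p+[.09,.007,0]))
cv2.imwrite("pics/c6.png",np.hstack([A(a,90,215,290,420,3)[:,:390],A(b,140,265,340,440,3)]))
E
```

```text
travel [ 11.8 358.2  -2. ] turn -0.043 alt 3.098
[ 0.4936 -0.2418  0.1233] [ 1.26968028  0.7701545  -1.20241984  1.8785627   0.81943212  1.09631412
  1.38388514] 13.5 0.585165629928397 [-0.5  0.1 -0.9] 8.92868528557301 tilt -0.9999993508733225
[367.333609   134.42191895] [392.34359471 221.20401541] [335.27489223 121.76566594] [387.02589859 182.89297417]
```

View pics/c6.png

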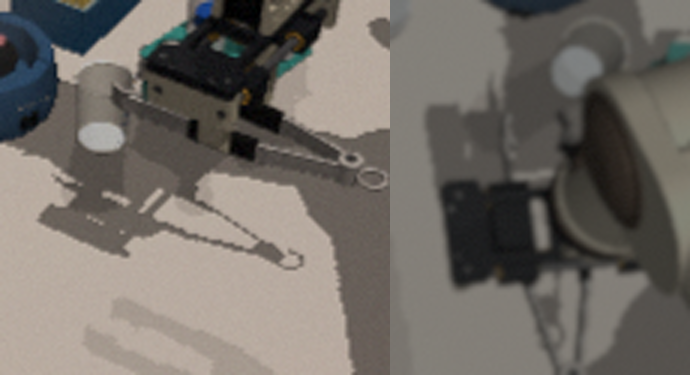

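The tongs are up and level in the gripper, jaws pointing away from the robot. Next I'll carry them to the front of the block.

>>> {"fn": "jog_arm", "kwargs": {"motion": [{"fingers": 54, "travel": [5, 25, 0], "turn": 0}, {"fingers": 54, "travel": [12, 75, 0], "turn": 0}, {"fingers": 54, "travel": [19, 130, 0], "turn": -0.01}, {"fingers": 54, "travel": [26, 185, 0], "turn": -0.02}, {"fingers": 54, "travel": [33, 240, 0], "turn": -0.03}, {"fingers": 54, "travel": [40, 295, 0], "turn": -0.04}, {"fingers": 54, "travel": [46, 340, 0], "turn": -0.043}, {"fingers": 54, "travel": [49, 356, 0], "turn": -0.043}]}}

```text
clock: 14.6
tcp_pos: [0.4163, 0.1127, 0.1225]
eef_rot: [0.193, -3.135, -0.002]
ft_force: [0.4, 0.2, -0.7]
finger_gap: 0.59
grasp_force: 8.9
```

>>> {"fn": "jog_arm", "kwargs": {"motion": [{"fingers": 54, "travel": [0, 0, 10], "turn": 0}, {"fingers": 54, "travel": [0, 0, 30], "turn": 0}, {"fingers": 54, "travel": [0, 0, 50], "turn": 0}, {"fingers": 54, "travel": [0, 0, 62], "turn": 0}, {"fingers": 54, "travel": [0, 0, 66], "turn": 0}, {"fingers": 54, "travel": [0, 0, 66], "turn": 0}]}}

```text
clock: 15.35
tcp_pos: [0.4178, 0.1097, 0.0566]
eef_rot: [0.185, -3.136, -0.0]
ft_force: [0.3, -1.2, -1.5]
finger_gap: 0.587
grasp_force: 8.9
```

```bash
python3 rel.py .4726 .1164 .056 1.689
python3 - <<'E'
from h import *
a=grab_frame("scene");b=grab_frame("top");np.save("ts3.npy",[a,b],allow_pickle=True)
A=lambda f,y0,y1,x0,x1,s:cv2.resize(cv2.cvtColor(f["color"],cv2.COLOR_RGB2BGR)[y0:y1,x0:x1],None,fx=s,fy=s,interpolation=2)
cv2.imwrite("pics/c7.png",np.hstack([A(a,180,310,210,310,4),A(b,170,300,190,290,4)])[:600])
E
```

```text
travel [-55.2   0.2   0.6] turn -0.0 alt 3.141
[0.4178 0.1097 0.0566] [ 0.60437758  0.67363166 -1.13186     2.18828142  0.86202805  0.83841379
  0.60079819] 15.35 0.5868878746336101 [ 0.3 -1.2 -1.5] 8.928781956965395 tilt -0.9999999481264013
```

View pics/c7.png

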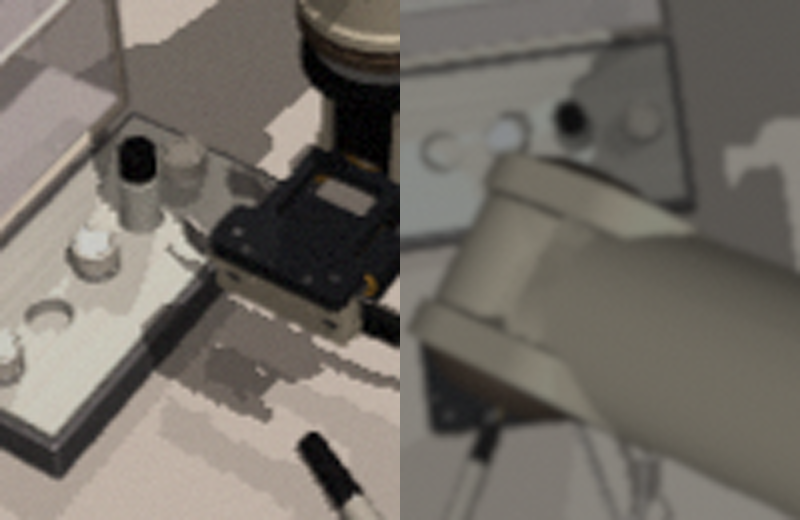

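Run:
```python
from h import *
a,b=np.load("ts3.npy",allow_pickle=True)
ax=np.array([.993,.118,0]);l=np.array([-.118,.993,0]);g=np.array([.4178,.1097,.063])
for s in(.0765,.09,.1035):
  for w in(.017,.027):
    for z in(.053,.073):
      X=g+ax*s+l*w;X[2]=z;p=proj(a,X);print(s,w,z,((p-[210,180])*4+1.5).round(0))
im=cv2.cvtColor(a["color"],cv2.COLOR_RGB2BGR)[210:260,235:280]
cv2.imwrite("pics/c8.png",cv2.resize(im,None,fx=11,fy=11,interpolation=2))
```

```text
0.0765 0.017 0.053 [230. 259.]
0.0765 0.017 0.073 [229. 234.]
0.0765 0.027 0.053 [220. 271.]
0.0765 0.027 0.073 [219. 246.]
0.09 0.017 0.053 [209. 249.]
0.09 0.017 0.073 [208. 224.]
0.09 0.027 0.053 [198. 261.]
0.09 0.027 0.073 [197. 236.]
0.1035 0.017 0.053 [188. 239.]
0.1035 0.017 0.073 [187. 213.]
0.1035 0.027 0.053 [177. 251.]
0.1035 0.027 0.073 [176. 225.]
```

View pics/c8.png

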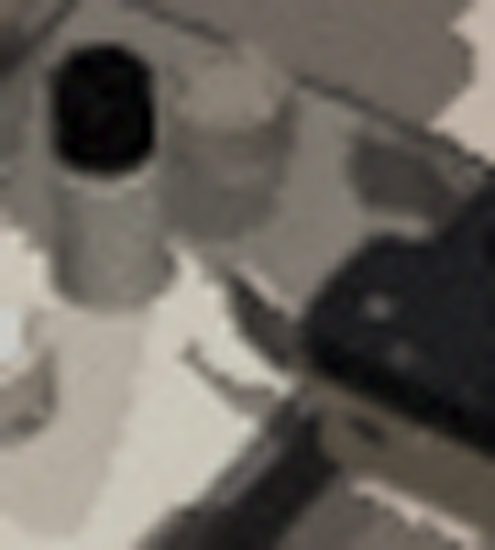

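The left jaw, at crop (265,320), lies where its projection predicts, level and beside the vial's line. I'll advance along the tongs' axis.

>>> {"fn": "jog_arm", "kwargs": {"motion": [{"fingers": 54, "travel": [-8, 0, 0], "turn": 0}, {"fingers": 54, "travel": [-18, 0, 0], "turn": 0}, {"fingers": 54, "travel": [-28, 0, 0], "turn": 0}, {"fingers": 54, "travel": [-36, 0, 0], "turn": 0}, {"fingers": 54, "travel": [-44, 0, 0], "turn": 0}, {"fingers": 54, "travel": [-50, 0, 0], "turn": 0}, {"fingers": 54, "travel": [-55, 0, 0], "turn": 0}, {"fingers": 54, "travel": [-55, 0, 0], "turn": 0}]}}

```text
clock: 16.45
tcp_pos: [0.4727, 0.1164, 0.0567]
eef_rot: [-0.185, 3.136, 0.0]
ft_force: [0.2, 0.5, -2.0]
finger_gap: 0.586
grasp_force: 8.9
```

```bash
python3 rel.py .4726 .1164 .056 1.689
python3 - <<'E'
from h import *
a=grab_frame("scene")
im=cv2.cvtColor(a["color"],cv2.COLOR_RGB2BGR)[200:260,215:285]
cv2.imwrite("pics/c9.png",cv2.resize(im,None,fx=9,fy=9,interpolation=2))
E
```

```text
travel [ 0.1 -0.   0.7] turn -0.0 alt 3.141
[0.4727 0.1164 0.0567] [ 0.55667933  0.739773   -1.09403057  2.06255528  0.87029485  0.89992832
  0.64986504] 16.45 0.5863402154334444 [ 0.2  0.5 -2. ] 8.92865280919068 tilt -0.9999999656676529
```

View pics/c9.png

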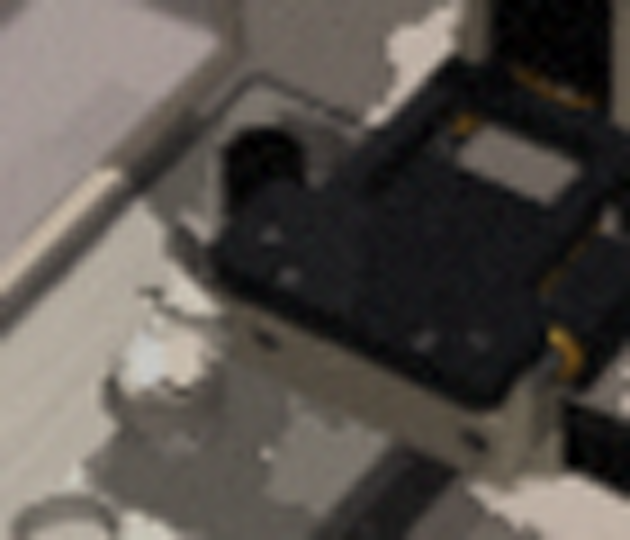

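The vial's cap at (265,165) is undisturbed, with the left jaw beside it at (190,250). Squeezing now.

>>> {"fn": "jog_arm", "kwargs": {"motion": [{"fingers": 50, "travel": [0, 0, 0], "turn": 0}, {"fingers": 46, "travel": [0, 0, 0], "turn": 0}, {"fingers": 42, "travel": [0, 0, 0], "turn": 0}, {"fingers": 36, "travel": [0, 0, 0], "turn": 0}, {"fingers": 30, "travel": [0, 0, 0], "turn": 0}, {"fingers": 30, "travel": [0, 0, 0], "turn": 0}, {"fingers": 30, "travel": [0, 0, 0], "turn": 0}, {"fingers": 30, "travel": [0, 0, 0], "turn": 0}], "force": 40}}

```text
clock: 17.5
tcp_pos: [0.4724, 0.1164, 0.0568]
eef_rot: [-0.186, 3.136, 0.0]
ft_force: [0.7, 0.8, -0.7]
finger_gap: 0.464
grasp_force: 40.0
```

The opening is 42.6 mm at 40 N, so the vial is in the jaws. Lifting.

>>> {"fn": "jog_arm", "kwargs": {"motion": [{"fingers": 30, "travel": [0, 0, -4], "turn": 0}, {"fingers": 30, "travel": [0, 0, -10], "turn": 0}, {"fingers": 30, "travel": [0, 0, -18], "turn": 0}, {"fingers": 30, "travel": [0, 0, -28], "turn": 0}, {"fingers": 30, "travel": [0, 0, -40], "turn": 0}, {"fingers": 30, "travel": [0, 0, -52], "turn": 0}, {"fingers": 30, "travel": [0, 0, -64], "turn": 0}, {"fingers": 30, "travel": [0, 0, -74], "turn": 0}]}}

```text
clock: 18.5
tcp_pos: [0.4725, 0.1163, 0.1317]
eef_rot: [-0.186, 3.136, -0.0]
ft_force: [-0.1, -0.0, -1.6]
finger_gap: 0.459
grasp_force: 40.0
```

>>> {"fn": "jog_arm", "kwargs": {"motion": [{"fingers": 30, "travel": [0, 0, -8], "turn": 0}, {"fingers": 30, "travel": [0, 0, -12], "turn": 0}, {"fingers": 30, "travel": [0, 0, -12], "turn": 0}, {"fingers": 30, "travel": [0, 0, -12], "turn": 0}, {"fingers": 30, "travel": [0, 0, -12], "turn": 0}, {"fingers": 30, "travel": [0, 0, -12], "turn": 0}]}}

```text
clock: 19.25
tcp_pos: [0.4722, 0.1163, 0.1426]
eef_rot: [0.186, -3.136, -0.0]
ft_force: [-0.5, -0.1, -1.5]
finger_gap: 0.459
grasp_force: 40.0
```

Run:
```python
from h import *
a=grab_frame("scene");o=get_obs();print(o["tcp_pos"],o["finger_gap"],o["grasp_force"],o["clock"],o["ft_force"])
im=cv2.cvtColor(a["color"],cv2.COLOR_RGB2BGR)[160:300,150:310]
cv2.imwrite("pics/c10.png",cv2.resize(im,None,fx=4,fy=4,interpolation=2))
print([(proj(a,[.562,.127,z])-[150,160])*4 for z in(.105,.171)])
```

```text
[0.4722787  0.11633167 0.14258836] 0.46113276093670397 39.98875379562378 19.3 [-0.06023483 -0.03331353 -1.50695292]
[array([376.27228027, 200.07567107]), array([369.86488752, 108.43059106])]
```

View pics/c10.png

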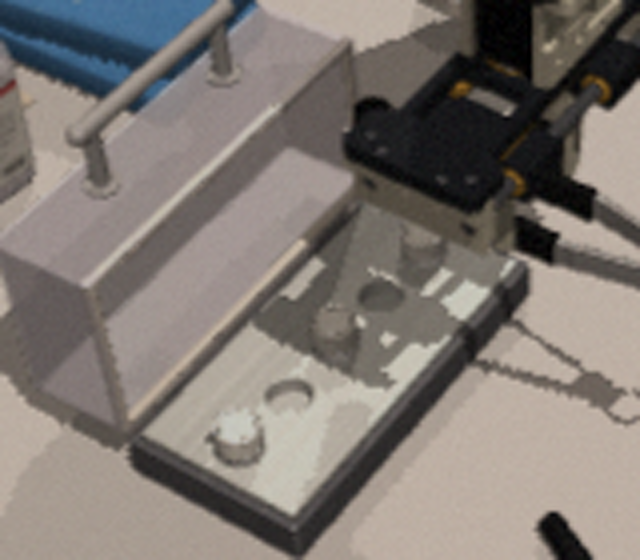

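The vial's well at (382,293) is empty and its cap shows at (370,110), where predicted. The pots are in place and the hood is open, so I'll hand it in.

```bash
python3 -c "
from station import *
print(finish_job())"
```

```text
the job is handed in; nothing more can be done
None
```

I handed the job in at about 19 s with the hood fully back, the vial held still in the squeezed tongs about 7 cm above the block, and the pots still in their wells. The station returned no verdict.

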